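Load the test kiln and start the firing

ROBOT

A 7-joint arm with a two-finger parallel gripper is mounted at the origin on the work surface. World frame = base frame: x ahead of the robot, y to its left, z up, the work surface at z = 0. Lengths are in m, angles in rad, forces in N, time in s.
With the tool pointing down it reaches from about 0.4 to 0.925 m from the base axis. Payload 4.1 kg.
Tool frame: the origin (TCP) lies at the very end of the fingers, on their centre line; the grasp point (between the pads) lies 19 mm behind it (bot.grip_depth is the distance from the TCP to the grasp point, in m); x points along the fingers, z is the direction in which the jaws open and shut, and the axes are right-handed (so a half turn about x gives the same grasp; the last joint's range is limited). The gripper opens to 85 mm and grips with 20 to 120 N. Pads are 22 mm wide; open, the fingers measure 114 mm over their backs; the gripper's body (76 mm by 85 mm) begins 54 mm behind the grasp point. The pads swing forward as they close: fully open they stand 13 mm farther back than shut.
Start: joints at [1.076, 0.398, 0.045, 1.537, -0.019, 1.207, -0.051], TCP at [0.251, -0.6, 0.231] pointing down, gripper open.
Joint ranges: [-2.82, 2.82], [-0.49, 2.23], [-1.37, 1.46], [0, 2.46], [-1.36, 4.5], [0.23, 2], [-2.94, 2.94]. Speed limits (rad/s): [2.57, 2.57, 3.14, 3.14, 3.14, 3.14, 3.14].

INTERFACE

Orientations are given as a rotation vector (axis times angle).
In Python, from rig import bot gives the robot as it stands.
- The arm moves only by the tool carry_out, never from a script. Its argument "rows" is a list that holds one entry, the list of rows, each a list of 5 numbers: the shift along the world's x, y, z in units of 50 mm (1.0 is 50 mm), then the turn about the world's z in rad, then the gripper's target within -1 to 1 (fully open at 1, half-way at 0, shut at -1). A call has 1 to 8 rows; each row is the pose to reach, as a shift and turn from the pose commanded when the call began; what a row does not reach only later rows make up. A row lasts 1/8 s, in which the tool goes at most 62.5 mm and 10.7 degrees, less where a joint would pass 70% of its speed; a pose out of reach is approached as far as the arm can. A call with a gripper value outside its range is refused whole. The fingers move at their own pace and stop on an object; "squeeze" is the grip in N (left out, the last holds). Time passes only in rows, so rows that repeat a pose let the fingers close. It gives the time, the measured TCP pose, the force and the opening at its end, in the units of the state.
- bot.get_state(): the state, without advancing time (a new reading comes with each control period).
- bot.camera(name): name is "side" or "top"; returns a dict with "frame" (400x640x3 uint8, blue, green, red), "camera_matrix" (3x3 intrinsics, pixels), "R" (3x3) and "t" (3): a world point X has camera coordinates R X + t. Camera axes: x right, y down, z forward; pixel columns grow to the right and rows downward; lengths in m; the calibration is good to about 2 mm. A picture is of the moment at which its call begins. There is no depth.
- bot.job_done(): hands the job in, once; it reports no verdict.
The state is a dict: "time_s": time; "joints": joint angles; "qd": joint speeds; "joint_torque": joint torques, N m; "tool_pos": TCP position; "ee_rot": TCP orientation; "contact_force": force on the tool from outside, world axes, zero at the start; "ft_torque": the same for the moment, N m; "gripper_width": finger opening in m.
Only numpy, scipy, OpenCV 4.12 (cv2) and the standard library are available. Lean on these libraries where they do the work, as an engineer would, in place of code of your own. Each camera call takes 0.05 s, during which the arm holds its last target.

TASK

Load the small brown bottle vase for firing: lower it through the open mouth of the bench test kiln without touching the brick rim or the cones, and set it down gently, upright in the middle of the kiln shelf. Then swing the lid fully shut and only after that press the green start button fully down and let it come back up; leave the red stop button, the two cups on the ware board and the glaze jar alone.

Things in the scene. Friction and masses are not known exactly. Their poses are not given: they have to be found in the camera images.
- vase: loose glazed bottle vase, 95 mm tall, 0.08 to 0.16 kg, standing upright on the ware board in one of three places, tea cups in the other two. Round: foot 36 mm across, dark brown belly 52 mm across at 22 mm height, narrowing to a pale straight neck 22 mm across from 50 to 88 mm height, lip 27 mm across at 94 mm. Easily picked from above by the neck, about 78 mm above its foot. Origin: centre of the underside of its foot; z up along the vase
- kiln_shelf (a point): the middle of the upper face of the round kiln shelf (124 mm across) inside the chamber of the test kiln: the vase's place. x, y, z as the kiln's own axes: z up, x to the back of the kiln (away from the robot), y to its left. The chamber is round, 134 mm across inside, open at the top; the shelf lies 102 mm below the top of the rim and 98 mm above the bench
- kiln_rim: the ring of soft pale fire bricks round the mouth of the kiln: opening 130 mm across, outside 246 mm across, 32 mm deep, its upper face 32 mm above this origin and 200 mm above the bench. Origin: on the axis of the mouth, at the underside of the ring; axes as the kiln's. The kiln below it is a round aluminium jacket 252 mm across, fixed to the bench
- cone_pack: a clay pad 10 x 32 x 9 mm with three thin pyrometric cones, 46 mm high in all, fixed at the front of the kiln shelf (the robot's side), 52 mm from the shelf's middle. Origin: centre of its underside
- lid (a joint): angle of the kiln lid about an upright pivot at the back left of the kiln: 0 = shut over the mouth (against its stop), 1.7 to 2.1 rad at the start (swung aside to the left), largest 2.2. Seen from above the lid turns clockwise as it opens, so counterclockwise to shut. The lid is a level pale disc 248 mm across and 44 mm thick, 1.6 kg, its underside 3 mm above the rim; it swings level, stiffly (about 1.5 to 2 N at the knob), and stays where it is left
- lid_knob (a point): middle of the dark wooden knob on the lid: an upright cylinder 27 mm across and 34 mm high, its top 17 mm above this point, its underside 17 mm below it; the lid's steel strap is 33 mm below it. It moves on a level circle of radius 176 mm round the pivot axis at 284 mm above the bench and can be held from above or pushed sideways
- lid_pivot (a point): point on the lid's upright pivot axis, at the height of the middle of the knob; fixed to the kiln, axes as the kiln's (z up)
- start (a joint): travel of the green start button on the control box at the right of the kiln: 0 = up, 0.006 m = fully down. It springs back when let go; about 1.5 N starts it moving, about 5 N takes it fully down
- start_top (a point): centre of the top of the green start button (28 mm across, standing 10 mm above its 44 mm steel collar), the one nearer the robot. z is the direction out of the button: it leans 15 degrees from upright, to the front of the kiln, like the sloping face of the box (the push is along -z; pressing straight down works too). The box, 85 mm wide and 176 mm long, stands 26 mm clear of the jacket; the top of the button is about 147 mm above the bench
- stop (a joint): travel of the red stop button, 62 mm behind the green one on the same face: 0 = up, 0.006 m = fully down. Not to be pressed
- cup_a: loose dark grey tea cup, 62 mm across, 42 mm high, on the ware board. Origin: centre of the underside
- cup_b: loose grey-brown tea cup, 62 mm across, 42 mm high, on the ware board. Origin: centre of the underside
- glaze_jar: loose grey-green glaze jar with a white cap, 72 mm across, 95 mm high, on the bench behind the gap between the control box and the ware board. Origin: centre of the underside
- ware_board: wooden board 280 x 105 mm, 22 mm high, fixed on the bench at the right, carrying the vase and two cups 80 mm apart along its x axis. Origin: centre of the underside
Things that resemble listed ones, but are neither listed nor needed, are in the scene too. There is more than one size of the vase; the job needs the middle-sized.

How it is judged:
On the way, in this order (a step that is already met when the one before it is completed fails the run):
1. the vase stands upright in the middle of the kiln shelf, let go (horizontal distance between vase and kiln_shelf below 0.018 m and z of vase in the frame of kiln_shelf below 0.005 m and angle between vase's own z axis and vertical below 0.1 rad and contact force between vase and the fingers below 0.1 N), for 0.3 s.
2. the lid is swung fully shut (value of joint lid below 0.03 rad), for 0.2 s.
3. the green start button is fully down, with the lid shut (value of joint start above 0.0052 m and value of joint lid below 0.03 rad), for 0.05 s.
At the end, for the whole second after the job is handed in: the vase stands at rest on the kiln shelf, upright (within 0.1 rad) with its foot within 18 mm of the shelf's middle; the lid is shut (within 0.03 rad of its stop); the green button has been fully down (at least 5.2 of 6 mm) after the lid was shut and is up again (within 1 mm) (horizontal distance between vase and kiln_shelf below 0.018 m and z of vase in the frame of kiln_shelf below 0.005 m and angle between vase's own z axis and vertical below 0.1 rad and linear speed of vase below 0.02 m/s and value of joint lid below 0.03 rad and value of joint start below 0.001 m); the robot touches nothing.
It fails at once if the brick rim of the kiln's mouth or the cone pack is touched (over 1 N) (contact force between any of kiln_rim, cone_pack and anything else above 1 N).
It fails at once if the vase is dropped: it moves faster than 0.5 m/s out of the fingers (linear speed of vase above 0.5 m/s and contact force between vase and the fingers below 0.1 N).
It fails at once if the start button is pressed (over 3 mm) before the lid is shut (value of joint start above 0.003 m and value of joint lid above 0.05 rad).
It fails at once if the red stop button is pressed (over 3 mm) (value of joint stop above 0.003 m).
It fails at once if one of the two cups on the ware board or the glaze jar is shifted by more than 20 mm or knocked over (distance of any of cup_a, cup_b, glaze_jar from where it was at the start of the episode above 0.02 m or angle between any of cup_a, cup_b, glaze_jar's own z axis and vertical above 0.5 rad).
It also fails if it takes over 70 s, if anything falls off the work surface, if the arm or the gripper's body presses on something with over 40 N, if the wrist force passes 120 N, or if a joint passes its speed limit or range.

## Working session

There is one attempt and no reset: what is moved stays moved. The work goes in short steps, Python scripts to look and compute and a tool call to move; the robot and the scene stay as the last step left them, time stands still between calls to the robot, and variables do not carry over. Pictures are saved under pics/ and viewed, and the job is handed in when it is done.

Besides the shell and the picture viewer there is one more tool, called after "Emit:" as name([rows], argument=value, ...), one row to a line, values as JSON. carry_out: Moves the arm, as the interface text tells. Its arguments: {"type":"object","properties":{"rows":{"type":"array","items":{"type":"array","items":{"type":"array","items":{"type":"number"}}}},"squeeze":{"type":"number"}},"required":["rows"]}

```bash
mkdir -p pics; ls; python3 - <<'E'
from rig import bot
import cv2,numpy as np
print(bot.get_state())
for n in("side","top"):
    c=bot.camera(n); cv2.imwrite(f"pics/{n}0.png",c["frame"]); print(n,c["camera_matrix"],c["R"],c["t"], -c["R"].T@c["t"])
E
```

```text
pics
{'time_s': 0.0, 'joints': array([ 1.07600997,  0.3992145 ,  0.04501244,  1.53790832, -0.01868295,
        1.20691294, -0.05066251]), 'qd': array([-4.02435623e-04,  2.06497377e-04,  1.47153175e-03, -3.80649134e-04,
        1.61722309e-03,  5.91964393e-04,  4.68455591e-06]), 'joint_torque': array([ 2.04421590e-04, -4.75118959e+01,  1.36460792e+00, -2.54218501e+01,
        1.16233091e-02,  9.48079512e-03,  1.14336274e-07]), 'tool_pos': array([ 0.25037037, -0.59913636,  0.23023592]), 'ee_rot': array([ 0.91382787,  1.37270003, -0.91218862]), 'contact_force': array([ 0.3123651 , -0.78709764,  0.08147056]), 'ft_torque': array([ 0.02852909, -0.0026391 , -0.00851045]), 'gripper_width': 0.0852790381424393}
side [[428.90701411   0.         321.80594019]
 [  0.         428.90701411 204.79670543]
 [  0.           0.           1.        ]] [[ 0.99756325 -0.06753039  0.01752745]
 [-0.02432267 -0.57208346 -0.81983469]
 [ 0.06539092  0.81741064 -0.57233196]] [-0.56522542  0.10509233  1.11935851] [ 0.49320834 -0.89302387  0.73670995]
top [[408.59867996   0.         315.4746662 ]
 [  0.         408.59867996 199.35928745]
 [  0.           0.           1.        ]] [[ 0.01972265 -0.99895754  0.0411686 ]
 [-0.98416305 -0.0266529  -0.17525042]
 [ 0.176165   -0.03706021 -0.98366276]] [-0.13440918  0.57891304  1.08214473] [ 0.38175971 -0.07873484  1.17145368]
```

View pics/side0.png

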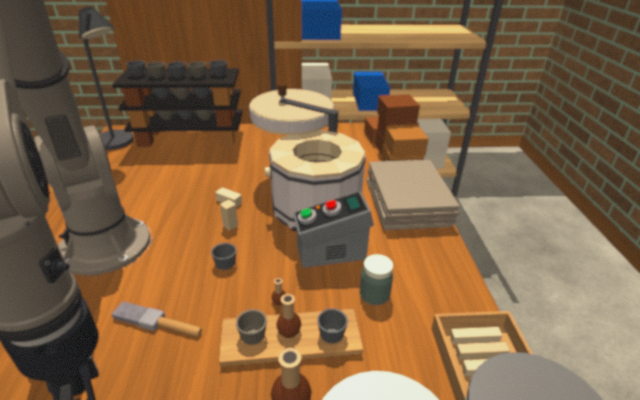

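View pics/top0.png

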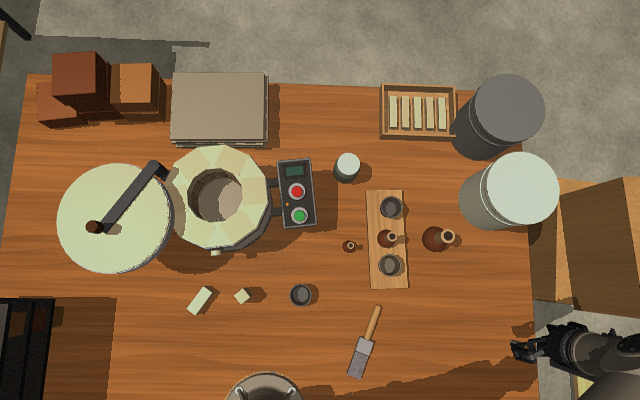

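```bash
cat > h.py <<'E'
import numpy as np,cv2
from rig import bot
def ray(c,u,v):
    d=c["R"].T@(np.linalg.inv(c["camera_matrix"])@np.array([u,v,1.])); return -c["R"].T@c["t"],d
def onz(c,u,v,z):
    o,d=ray(c,u,v); return o+d*(z-o[2])/d[2]
def proj(c,X):
    p=c["camera_matrix"]@(c["R"]@np.asarray(X,float)+c["t"]); return p[:2]/p[2]
E
python3 - <<'E'
import cv2,numpy as np
a=cv2.imread("pics/top0.png");b=cv2.imread("pics/side0.png")
def cr(im,x0,y0,w,h,s): return cv2.resize(im[y0:y0+h,x0:x0+w],None,fx=s,fy=s,interpolation=cv2.INTER_CUBIC)
cv2.imwrite("pics/t_kiln.png",cr(a,160,130,160,120,5))
cv2.imwrite("pics/t_board.png",cr(a,330,180,130,115,5))
cv2.imwrite("pics/s_board.png",cr(b,215,270,155,100,5))
cv2.imwrite("pics/s_kiln.png",cr(b,240,80,150,110,5))
E
```

```text
(no output)
```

View pics/t_kiln.png

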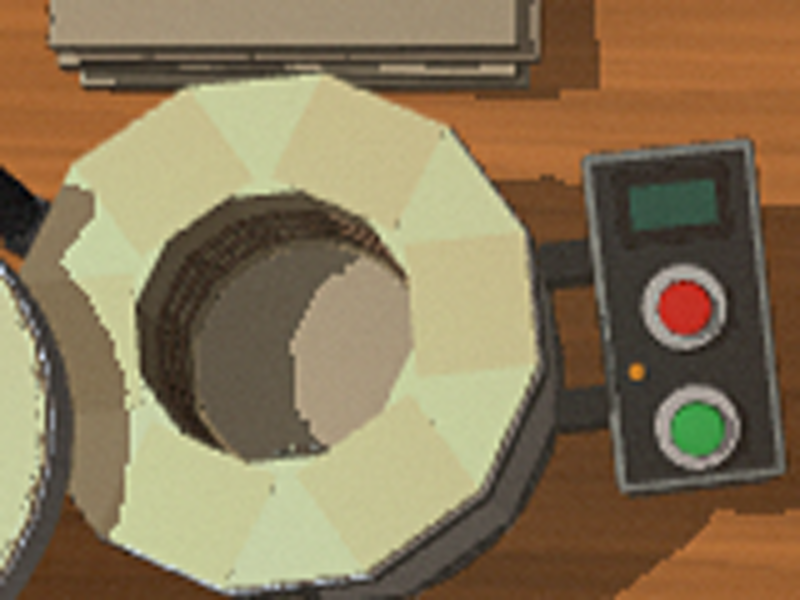

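View pics/t_board.png

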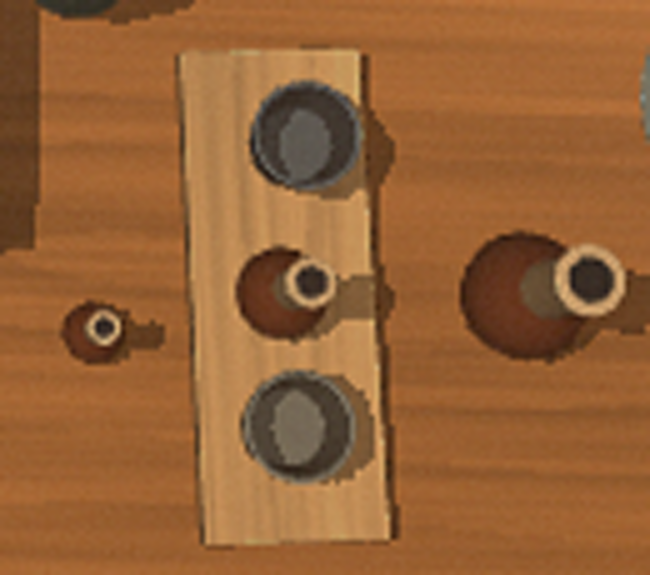

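View pics/s_board.png

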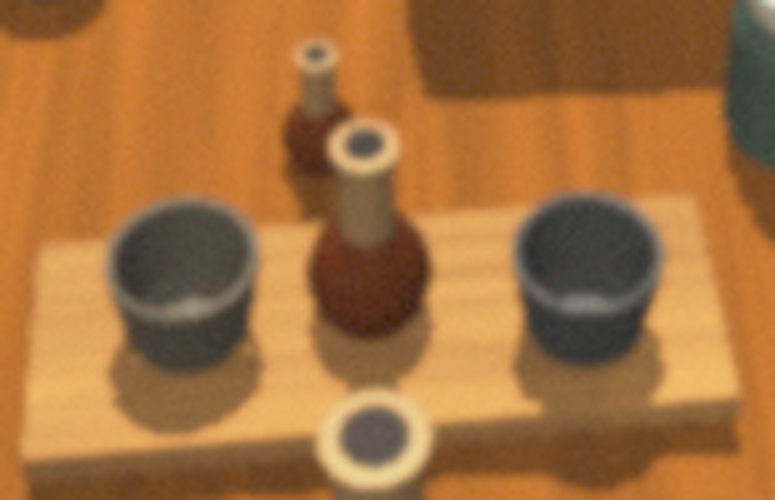

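View pics/s_kiln.png

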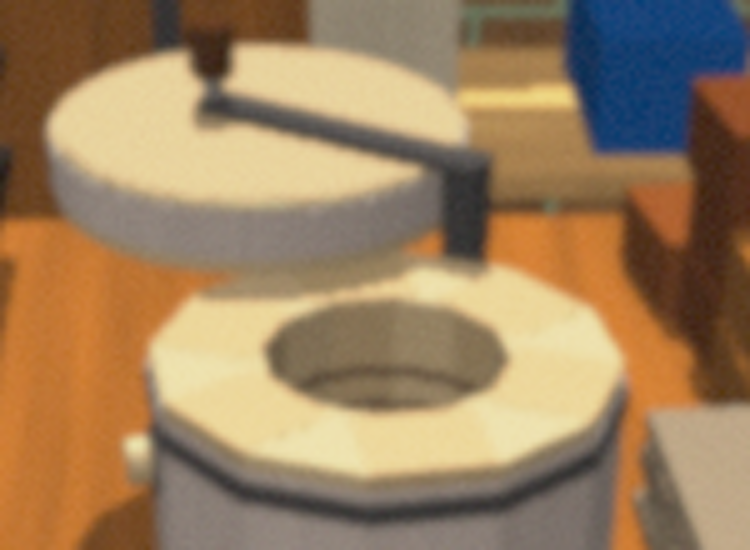

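```bash
cat > m.py <<'E'
from h import *
T=bot.camera("top");S=bot.camera("side")
def fitcirc(P):
    P=np.asarray(P)[:,:2];A=np.c_[2*P,np.ones(len(P))];s=np.linalg.lstsq(A,(P**2).sum(1),rcond=None)[0]
    r=np.sqrt(s[2]+s[:2]@s[:2]);return s[:2],r,np.std(np.linalg.norm(P-s[:2],axis=1))
def cr(c): return c
for n,c,box in(("top",T,(165,135,115,120)),("side",S,(265,125,105,70))):
    hsv=cv2.cvtColor(c["frame"],cv2.COLOR_BGR2HSV)
    x,y,w,h=box; sub=hsv[y:y+h,x:x+w]
    print(n,"rim hsv",hsv[180,255] if n=="top" else hsv[165,290])
    m=((sub[...,2]>130)&(sub[...,1]<130)&(sub[...,0]>14)).astype(np.uint8)*255
    cv2.imwrite(f"pics/m_{n}.png",cv2.resize(m,None,fx=5,fy=5))
    cs,hi=cv2.findContours(m,cv2.RETR_CCOMP,cv2.CHAIN_APPROX_NONE)
    for k,q in enumerate(cs):
        a=cv2.contourArea(q)
        if a>400:
            q=q[:,0]+[x,y]
            P=np.array([onz(c,u,v,.2) for u,v in q]); print(a,hi[0][k],fitcirc(P))
    # buttons
    H=hsv
    for nm,mm in(("green",(abs(H[...,0].astype(int)-62)<14)&(H[...,1]>130)&(H[...,2]>70)),("red",((H[...,0]<5)|(H[...,0]>175))&(H[...,1]>180)&(H[...,2]>120))):
        nn,l,st,ce=cv2.connectedComponentsWithStats(mm.astype(np.uint8))
        for i in range(1,nn):
            if st[i,4]>25: print(nm,st[i],ce[i],onz(c,*ce[i],.147 if nm=="green" else .147+.062*np.sin(.2618)))
def tri(a,b):
    (o1,d1),(o2,d2)=ray(T,*a),ray(S,*b)
    d1=d1/np.linalg.norm(d1);d2=d2/np.linalg.norm(d2)
    s=np.linalg.lstsq(np.c_[d1,-d2],o2-o1,rcond=None)[0]
    p,q=o1+s[0]*d1,o2+s[1]*d2; return (p+q)/2,np.linalg.norm(p-q)
lt=(391.8,236.2);ls=(287.4,298.8)
print("lip",onz(T,*lt,.116),onz(S,*ls,.116),tri(lt,ls))
E
python3 m.py
```

```text
top rim hsv [ 25  72 199]
7976.0 [38 24 26 -1] (array([0.56155078, 0.1226354 ]), np.float64(0.12141582908442906), np.float64(0.006195915011387545))
1752.5 [37 35 -1 25] (array([0.56301908, 0.1339703 ]), np.float64(0.05994486733963642), np.float64(0.013789636449135195))
green [295 211  10  10  81] [299.25925926 215.38271605] [ 0.52299848 -0.07714615  0.147     ]
red [292 186  10  11  83] [296.53012048 191.06024096] [ 0.58224732 -0.06867402  0.16304682]
side rim hsv [ 22  86 237]
3585.5 [65 51 53 -1] (array([0.54201264, 0.13049855]), np.float64(0.13660441549512503), np.float64(0.016760763745226885))
green [301 209  10   9  67] [305.73134328 212.6119403 ] [ 0.52085292 -0.08105187  0.147     ]
red [326 201  10   8  65] [330.67692308 204.32307692] [ 0.57965012 -0.07266152  0.16304682]
lip [ 0.47872343 -0.31931654  0.116     ] [ 0.47676245 -0.31843012  0.116     ] (array([ 0.47770749, -0.31917548,  0.11697033]), np.float64(0.0018559657698146222))
```

```bash
cat > k.py <<'E'
from m import *
print('----')
I=[(137,310),(163,248),(235,200),(300,190),(355,207),(396,252),(413,330),(372,410),(325,450),(245,460),(183,418),(145,355)]
O=[(72,165),(190,88),(322,75),(445,127),(530,235),(540,362),(487,488),(370,577),(230,592),(108,540)]
c=lambda L,x,y:[(a/5-.4+x,b/5-.4+y) for a,b in L]
for L in(I,O): print("top",fitcirc([onz(T,*p,.2) for p in c(L,160,130)]))
I2=[(268,352),(300,318),(350,300),(420,300),(480,320),(506,352),(490,385),(445,405),(380,408),(320,392),(280,370)]
O2=[(150,362),(210,433),(370,475),(505,462),(625,372),(600,320),(505,268)]
for L in(I2,O2): print("side",fitcirc([onz(S,*p,.2) for p in c(L,240,80)]))
E
python3 k.py
```

```text
top rim hsv [ 25  72 196]
7730.0 [42 30 32 -1] (array([0.56281705, 0.11737222]), np.float64(0.11794137679400883), np.float64(0.01142851720375158))
1756.5 [41 39 -1 31] (array([0.5630637, 0.1340186]), np.float64(0.059997530412295066), np.float64(0.013718898776529636))
green [295 211  10  10  82] [299.29268293 215.32926829] [ 0.52313682 -0.07722689  0.147     ]
red [292 186  10  11  83] [296.51807229 191.06024096] [ 0.58224648 -0.06864379  0.16304682]
side rim hsv [ 23  87 237]
3592.0 [50 40 42 -1] (array([0.54263209, 0.13011136]), np.float64(0.13668219216615274), np.float64(0.016304764487833353))
green [301 209  10   9  66] [305.74242424 212.54545455] [ 0.52088856 -0.08078847  0.147     ]
red [326 201  10   8  65] [330.69230769 204.35384615] [ 0.5796755  -0.07278875  0.16304682]
lip [ 0.47872343 -0.31931654  0.116     ] [ 0.47676245 -0.31843012  0.116     ] (array([ 0.47770749, -0.31917548,  0.11697033]), np.float64(0.0018559657698146222))
----
top (array([0.56249797, 0.12596852]), np.float64(0.06543776691543074), np.float64(0.0015266340983928267))
top (array([0.55975872, 0.12584309]), np.float64(0.12757405662084526), np.float64(0.0008366048621453562))
side (array([0.56091888, 0.1310042 ]), np.float64(0.06299368740612914), np.float64(0.0016677173933952042))
side (array([0.55946762, 0.12754729]), np.float64(0.12579670691571615), np.float64(0.0008845682731604292))
```

```bash
cat > l.py <<'E'
from h import *
from scipy.spatial.transform import Rotation as Ro
s=bot.get_state();print(Ro.from_rotvec(s["ee_rot"]).as_matrix(),bot.grip_depth,s["time_s"])
import cv2
a=cv2.imread("pics/top0.png");b=cv2.imread("pics/side0.png")
def cr(im,x0,y0,w,h,s): return cv2.resize(im[y0:y0+h,x0:x0+w],None,fx=s,fy=s,interpolation=cv2.INTER_CUBIC)
cv2.imwrite("pics/t_lid.png",cr(a,50,150,130,130,4.6))
cv2.imwrite("pics/s_knob.png",cr(b,260,80,80,60,8))
E
python3 l.py
```

```text
[[-2.87024784e-04  9.22674218e-01  3.85580349e-01]
 [ 5.80396603e-04  3.85580454e-01 -9.22674036e-01]
 [-9.99999790e-01 -4.10407905e-05 -6.46188128e-04]] 0.0187 0.3
```

View pics/t_lid.png

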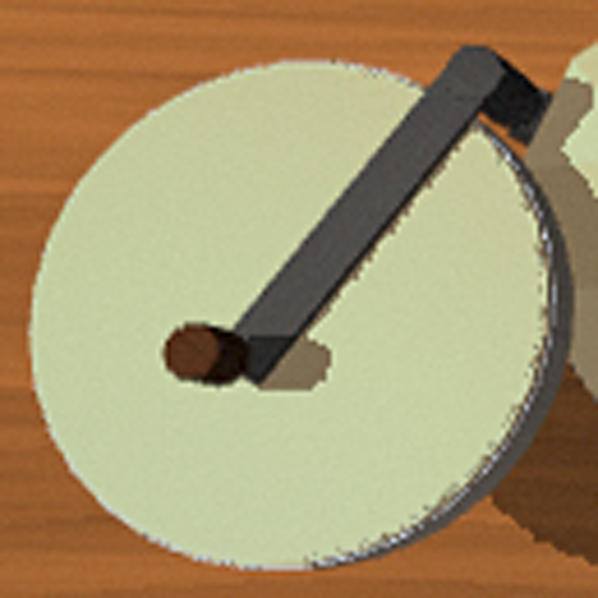

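View pics/s_knob.png

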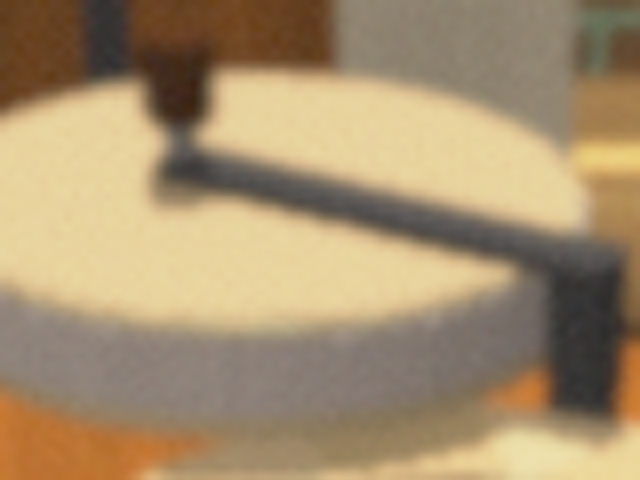

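```bash
cat > n.py <<'E'
from h import *
T=bot.camera("top");S=bot.camera("side")
k=onz(T,91.1,226.1,.301); print("knob",k, onz(S,282.1,90.9,.286))
print("pivot est",onz(T,152,166,.253))
C=np.array([.561,.127]);print("reach knob",np.hypot(*k[:2]))
# pivot: intersection of circles r176 round knob and C
d=k[:2]-C;m=(k[:2]+C)/2;L=np.linalg.norm(d);h=np.sqrt(.176**2-L*L/4);n=np.array([-d[1],d[0]])/L
print(L,m+h*n,m-h*n)
E
python3 n.py
```

```text
knob [0.46808003 0.35724949 0.301     ] [0.46727341 0.34124318 0.286     ]
pivot est [0.61339294 0.26112036 0.253     ]
reach knob 0.5888345360345003
0.24829206783089305 [0.39885073 0.19543693] [0.6302293  0.28881256]
```

```bash
cat > n2.py <<'E'
from h import *
T=bot.camera("top")
H=cv2.cvtColor(T["frame"],cv2.COLOR_BGR2HSV)
m=((H[...,2]>150)&(H[...,1]<110)&(H[...,0]>20)&(H[...,0]<45)).astype(np.uint8)
m[:,172:]=0; m[:,:50]=0; m[:155]=0;m[280:]=0
m=cv2.morphologyEx(m,cv2.MORPH_OPEN,np.ones((3,3)))
cs,_=cv2.findContours(m,cv2.RETR_EXTERNAL,cv2.CHAIN_APPROX_NONE);q=max(cs,key=cv2.contourArea)[:,0]
P=np.array([onz(T,u,v,.247)[:2] for u,v in q])
# circle through hull, radius known .124, robust
from scipy.optimize import least_squares
r=least_squares(lambda p:np.hypot(*(P-p[:2]).T)-p[2],[.47,.3,.124],loss="soft_l1",f_scale=.001)
print("disc",r.x,np.median(abs(r.fun)))
C=np.array([.561,.127]);D=r.x[:2];K=np.array([.468,.357])
for pv in ([.613,.261],):
    pv=np.array(pv);print([ (np.linalg.norm(x-pv),np.arctan2(*(x-pv)[::-1])) for x in(C,D,K)])
# refine pivot: |pv-K|=.176, |pv-D|=|pv-C|, near strap line
def f(p): return [np.linalg.norm(p-K)-.176, np.linalg.norm(p-D)-np.linalg.norm(p-C), *(0.3*(p-[.613,.261]))]
p=least_squares(f,[.613,.261]).x; print(p,[ (np.linalg.norm(x-p),np.arctan2(*(x-p)[::-1])) for x in(C,D,K)])
E
python3 n2.py
```

```text
disc [0.49516844 0.33991687 0.12039244] 0.001993826443762989
[(np.float64(0.14373586887064757), np.float64(-1.9409671546371128)), (np.float64(0.14181730801283138), np.float64(2.551463269025545)), (np.float64(0.1738993962036671), np.float64(2.556779831887292))]
[0.61476634 0.26023883] [(np.float64(0.1436781340384116), np.float64(-1.9543451345722358)), (np.float64(0.14370889429834946), np.float64(2.553902111929881)), (np.float64(0.17579272134797236), np.float64(2.5587163393190346))]
```

Emit:
carry_out([
  [[0.3,0.9,0.3,-0.1,1],[0.6,1.8,0.5,-0.2,1],[1.0,2.8,0.5,-0.3,1],[1.8,3.6,0.5,-0.35,1],[2.6,4.3,0.5,-0.35,1],[3.4,4.9,0.3,-0.35,1],[4.1,5.4,0.1,-0.35,1],[4.55,5.6,0,-0.35,1]],
], squeeze=30)

```text
time_s: 1.45
tool_pos: [0.4801, -0.3171, 0.2309]
ee_rot: [1.173, 1.233, -1.172]
contact_force: [0.1, -0.3, 0.7]
gripper_width: 0.0856
```

Emit:
carry_out([
  [[0,0,0,0,1],[0,0,0,0,1]],
])

```text
time_s: 1.7
tool_pos: [0.477, -0.321, 0.2315]
ee_rot: [1.176, 1.23, -1.178]
contact_force: [0.3, -0.4, 0.4]
gripper_width: 0.0853
```

```bash
python3 - <<'E'
from h import *
s=bot.get_state();print(s["time_s"],s["tool_pos"],s["ee_rot"],s["joints"],s["contact_force"])
T=bot.camera("top");S=bot.camera("side")
a=T["frame"][170:300,330:470];b=S["frame"][190:370,200:380]
cv2.imwrite("pics/g1t.png",cv2.resize(a,None,fx=4,fy=4));cv2.imwrite("pics/g1s.png",cv2.resize(b,None,fx=3.3,fy=3.3))
E
```

```text
1.7 [ 0.47697398 -0.32095905  0.23150479] [ 1.17553412  1.22971532 -1.17759553] [ 0.59782349  0.26578302 -0.098028    1.7179882   0.02934435  1.15945037
 -1.0351118 ] [ 0.33109742 -0.41308541  0.36583334]
```

View pics/g1s.png

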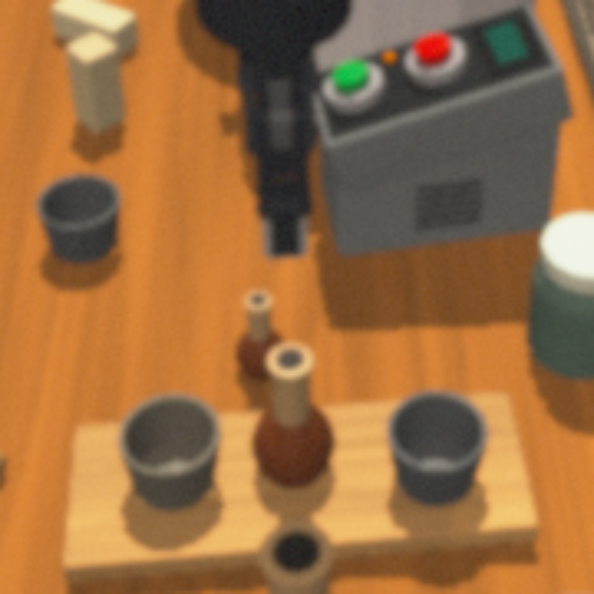

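View pics/g1t.png

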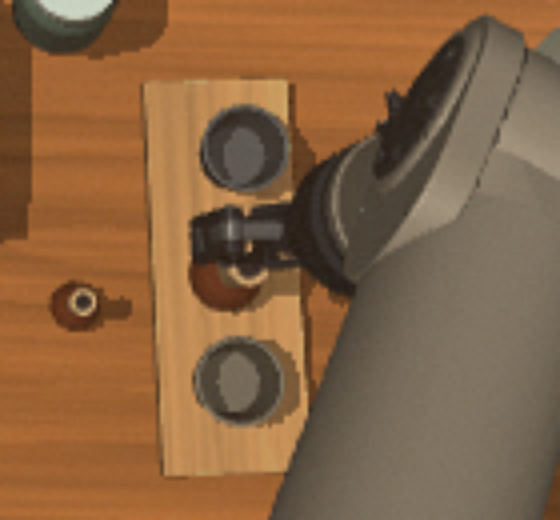

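Emit:
carry_out([
  [[0,0,-0.7,0,1],[0,0,-1.4,0,1],[0,0.02,-2.0,0,1],[0,0.02,-2.5,0,1],[0,0.02,-2.8,0,1],[0,0.02,-3.0,0,1],[0,0.02,-3.0,0,1],[0,0.02,-3.0,0,-0.2]],
])

```text
time_s: 2.8
tool_pos: [0.4787, -0.3192, 0.0822]
ee_rot: [1.175, 1.229, -1.175]
contact_force: [-0.3, -0.0, 1.4]
gripper_width: 0.0702
```

Emit:
carry_out([
  [[0,0,0,0,-0.5],[0,0,0,0,-1],[0,0,0,0,-1],[0,0,0,0,-1],[0,0,0,0,-1],[0,0,0,0,-1]],
])

```text
time_s: 3.55
tool_pos: [0.4785, -0.3191, 0.0818]
ee_rot: [1.175, 1.229, -1.175]
contact_force: [-0.5, -0.3, 4.0]
gripper_width: 0.0239
```

```bash
python3 - <<'E'
from h import *
s=bot.get_state();print(s["time_s"],s["tool_pos"],s["gripper_width"],s["contact_force"])
T=bot.camera("top");S=bot.camera("side")
b=S["frame"][190:370,200:380]
cv2.imwrite("pics/g2s.png",cv2.resize(b,None,fx=3.3,fy=3.3))
E
```

```text
3.55 [ 0.47851798 -0.31913245  0.08184171] 0.02391243979337659 [-0.49681196 -0.25976821  4.03218634]
```

View pics/g2s.png

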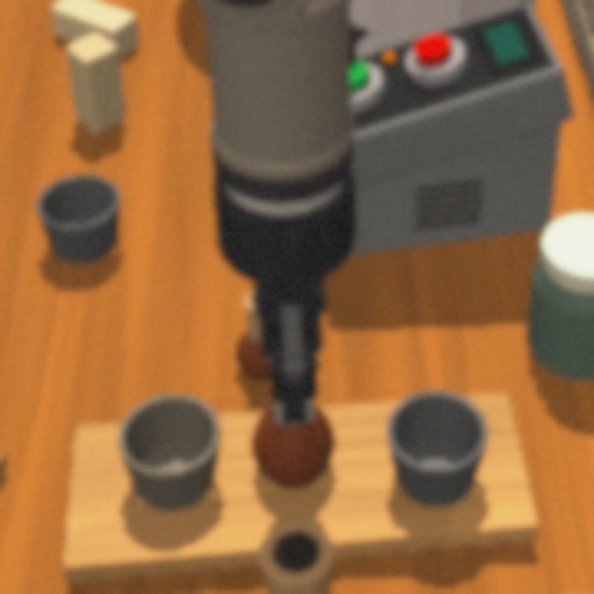

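Emit:
carry_out([
  [[0,0,0.3,0,-1],[0,0,0.8,0,-1],[0,0,1.5,0,-1],[0,0,2.3,0,-1],[0,0,3.1,0,-1],[0,0,3.9,0,-1],[0,0,4.6,0,-1],[0,0,5.0,0,-1]],
])

```text
time_s: 4.65
tool_pos: [0.4782, -0.3186, 0.3336]
ee_rot: [1.175, 1.229, -1.174]
contact_force: [0.8, -0.2, -1.3]
gripper_width: 0.0244
```

Emit:
carry_out([
  [[0,0.3,0,0,-1],[0.1,0.9,0,0,-1],[0.3,1.6,0,0,-1],[0.5,2.4,0,0,-1],[0.7,3.2,0,0,-1],[0.9,4.0,0,0,-1],[1.0,4.6,0,0,-1],[1.0,5.0,0,0,-1]],
])

```text
time_s: 5.65
tool_pos: [0.5269, -0.0651, 0.3295]
ee_rot: [1.172, 1.236, -1.174]
contact_force: [0.0, -0.0, -0.8]
gripper_width: 0.024
```

```bash
python3 - <<'E'
from h import *
s=bot.get_state();print(s["time_s"],s["tool_pos"],s["gripper_width"],s["contact_force"],s["joints"])
T=bot.camera("top");S=bot.camera("side")
cv2.imwrite("pics/g3s.png",S["frame"]);cv2.imwrite("pics/g3t.png",T["frame"])
E
```

```text
5.65 [ 0.52691329 -0.06514951  0.3295428 ] 0.02402264578609734 [ 0.0441299  -0.02559036 -0.78451707] [ 0.29778435  0.13449737 -0.28557695  1.66609775  0.03749457  1.35004547
 -1.51467621]
```

View pics/g3s.png

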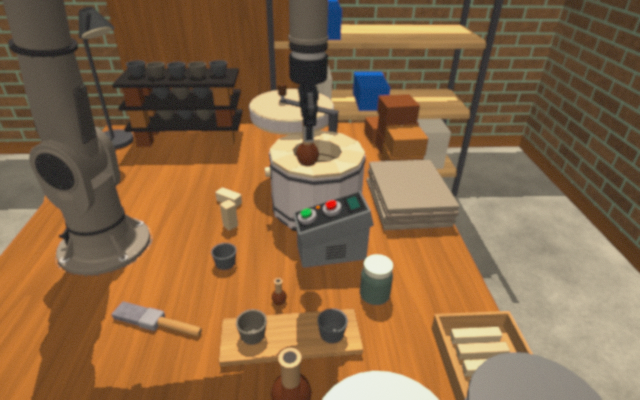

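View pics/g3t.png

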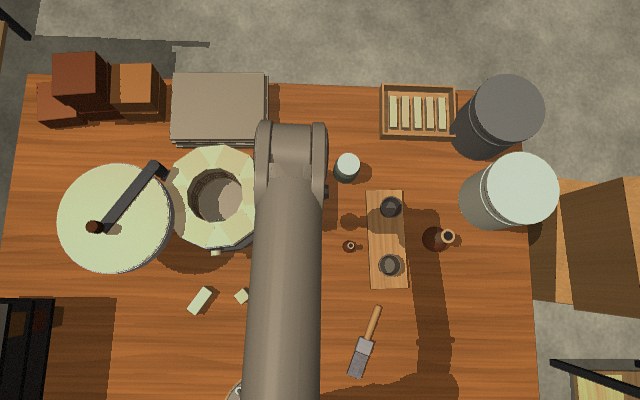

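Emit:
carry_out([
  [[0.1,0.4,0,0,-1],[0.3,1.1,0,0,-1],[0.45,1.8,0,0,-1],[0.6,2.5,0,0,-1],[0.65,3.1,0,0,-1],[0.65,3.6,0,0,-1],[0.65,3.9,0,0,-1],[0.65,3.9,0,0,-1]],
])

```text
time_s: 6.75
tool_pos: [0.5601, 0.1266, 0.3308]
ee_rot: [1.173, 1.232, -1.175]
contact_force: [-0.1, 0.6, -2.0]
gripper_width: 0.0237
```

Emit:
carry_out([
  [[0,0,0,0,-1],[0,0,0,0,-1]],
])

```text
time_s: 7.0
tool_pos: [0.5609, 0.1246, 0.3313]
ee_rot: [1.176, 1.229, -1.178]
contact_force: [0.6, 0.3, -1.3]
gripper_width: 0.024
```

```bash
python3 - <<'E'
from h import *
s=bot.get_state();print(s["time_s"],s["tool_pos"],s["gripper_width"],s["contact_force"],s["joints"])
S=bot.camera("side");T=bot.camera("top")
cv2.imwrite("pics/g4s.png",cv2.resize(S["frame"][60:210,230:400],None,fx=4,fy=4))
cv2.imwrite("pics/g4t.png",cv2.resize(T["frame"][120:270,130:320],None,fx=4,fy=4))
# expected vs seen belly: foot/belly centre for TCP
x,y,z=s["tool_pos"]
for dz in(-.059,-.037): print(proj(S,[x,y,z+dz]))
print(proj(S,[.561,.127,.2]))
E
```

```text
7.0 [0.56085618 0.12464068 0.33127226] 0.023965046987465047 [ 0.60492926  0.34130391 -1.25381762] [ 0.04817052  0.22334338 -0.41412453  1.56605919  0.09183059  1.37165246
 -1.90229465]
[318.15518302 125.76553844]
[318.26479391 117.75170531]
[317.81291068 150.43410828]
```

View pics/g4s.png

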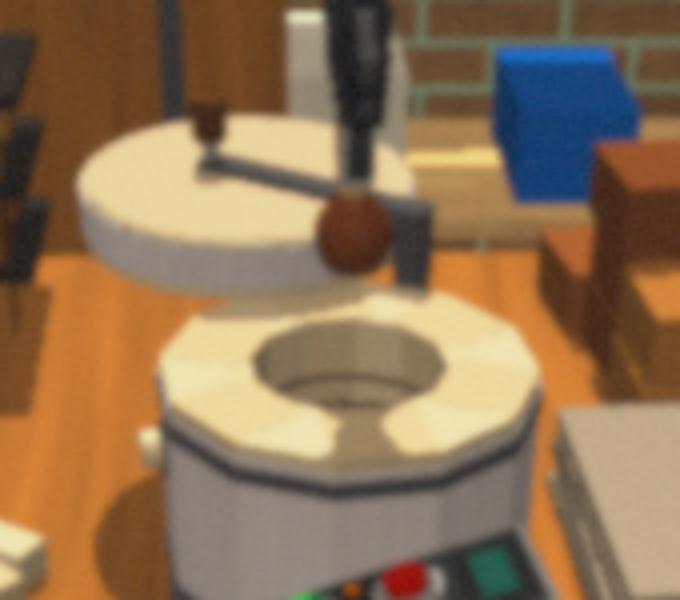

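View pics/g4t.png

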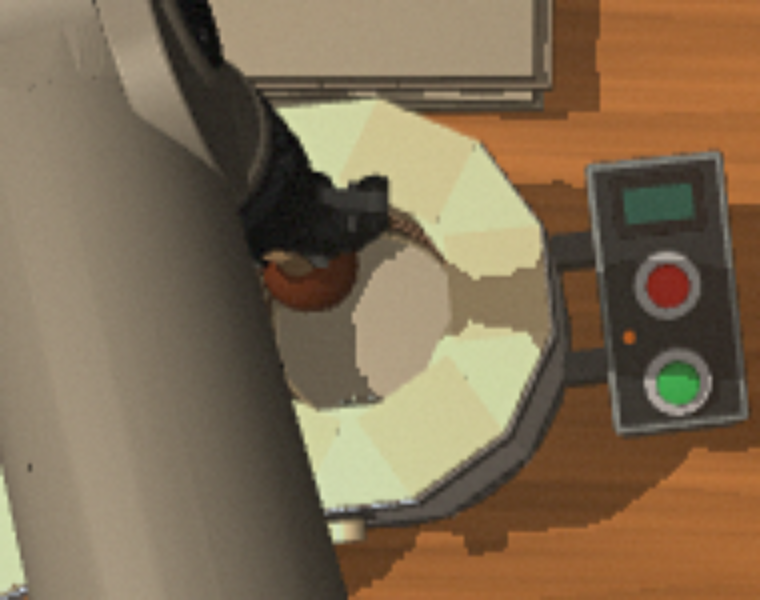

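Emit:
carry_out([
  [[0,0.04,-0.3,0,-1],[0,0.04,-0.7,0,-1],[0,0.04,-1.1,0,-1],[0,0.04,-1.5,0,-1],[0,0.04,-1.9,0,-1],[0,0.04,-2.2,0,-1],[0,0.04,-2.4,0,-1],[0,0.04,-2.4,0,-1]],
])

```text
time_s: 8.1
tool_pos: [0.5602, 0.1281, 0.2106]
ee_rot: [1.174, 1.231, -1.176]
contact_force: [0.2, 0.6, -1.0]
gripper_width: 0.0238
```

```bash
python3 - <<'E'
from h import *
s=bot.get_state();print(s["time_s"],s["tool_pos"],s["gripper_width"],s["contact_force"])
S=bot.camera("side");T=bot.camera("top")
cv2.imwrite("pics/g5s.png",cv2.resize(S["frame"][60:210,230:400],None,fx=4,fy=4))
cv2.imwrite("pics/g5t.png",cv2.resize(T["frame"][120:270,130:320],None,fx=4,fy=4))
E
```

```text
8.1 [0.56020748 0.12813237 0.21055166] 0.023833059818342498 [ 0.15769176  0.5620406  -1.01199229]
```

View pics/g5s.png

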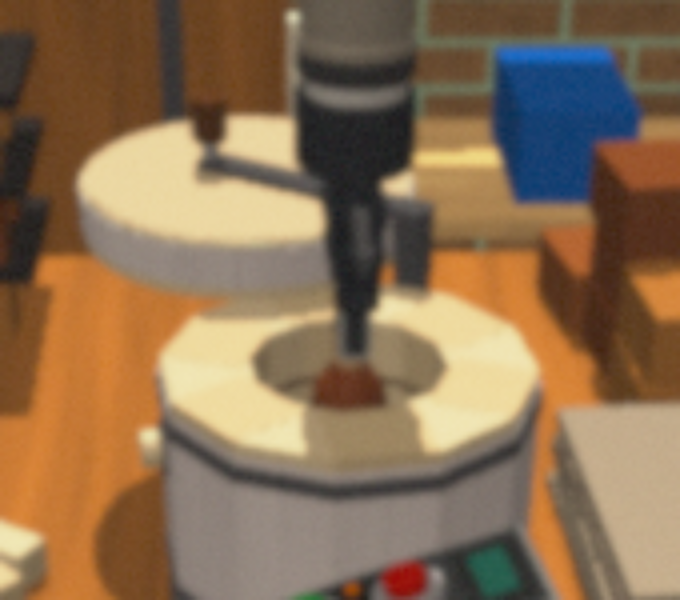

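View pics/g5t.png

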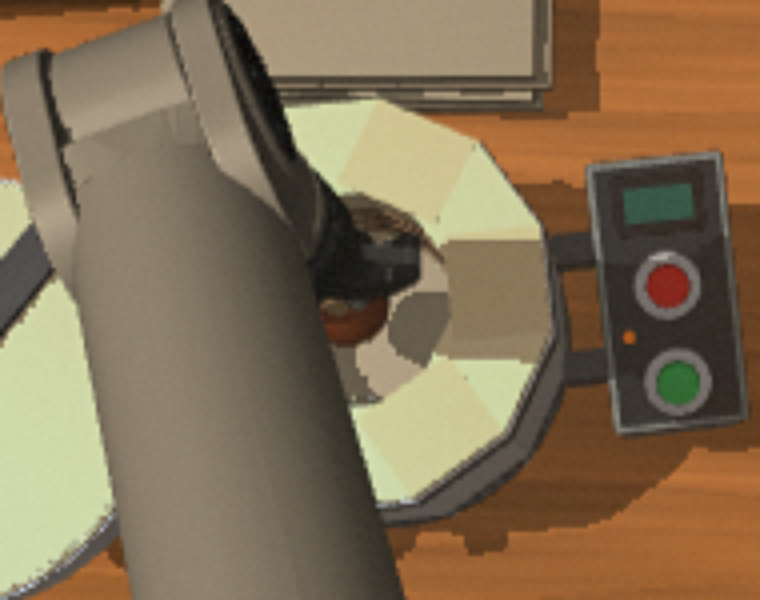

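Emit:
carry_out([
  [[0,-0.02,-0.25,0,-1],[0,-0.02,-0.5,0,-1],[0,-0.02,-0.7,0,-1],[0,-0.02,-0.85,0,-1],[0,-0.02,-0.93,0,-1],[0,-0.02,-0.95,0,-1],[0,-0.02,-0.95,0,-1]],
])

```text
time_s: 9.07
tool_pos: [0.5609, 0.1273, 0.1641]
ee_rot: [1.176, 1.23, -1.175]
contact_force: [-0.4, 0.4, -0.4]
gripper_width: 0.0241
```

Emit:
carry_out([
  [[0,0,-0.03,0,-1],[0,0,-0.06,0,-1],[0,0,-0.06,0,-1]],
])

```text
time_s: 9.45
tool_pos: [0.5606, 0.1272, 0.1608]
ee_rot: [1.175, 1.231, -1.176]
contact_force: [-0.1, -0.2, -0.9]
gripper_width: 0.0241
```

Emit:
carry_out([
  [[0,0,-0.03,0,-1],[0,0,-0.03,0,-1]],
])

```text
time_s: 9.7
tool_pos: [0.5605, 0.1272, 0.1592]
ee_rot: [1.175, 1.231, -1.176]
contact_force: [-0.2, 0.2, -1.5]
gripper_width: 0.0236
```

Emit:
carry_out([
  [[0,0,-0.03,0,-1],[0,0,-0.03,0,-1]],
])

```text
time_s: 9.95
tool_pos: [0.5608, 0.1272, 0.158]
ee_rot: [1.176, 1.23, -1.175]
contact_force: [0.5, 0.5, -0.7]
gripper_width: 0.024
```

Emit:
carry_out([
  [[0,0,-0.03,0,-1],[0,0,-0.03,0,-1]],
])

```text
time_s: 10.2
tool_pos: [0.5617, 0.1274, 0.1579]
ee_rot: [1.177, 1.229, -1.174]
contact_force: [-1.2, -0.9, 4.9]
gripper_width: 0.0238
```

Emit:
carry_out([
  [[0,0,-0.02,0,-1],[0,0,-0.02,0,-1]],
])

```text
time_s: 10.45
tool_pos: [0.5623, 0.1275, 0.1579]
ee_rot: [1.178, 1.228, -1.172]
contact_force: [-1.8, -1.9, 9.4]
gripper_width: 0.0234
```

Emit:
carry_out([
  [[0,0,0.03,0,-1],[0,0,0.04,0,-1],[0,0,0.04,0,-0.4],[0,0,0.04,0,-0.2],[0,0,0.04,0,0],[0,0,0.04,0,0],[0,0,0.04,0,0]],
])

```text
time_s: 11.32
tool_pos: [0.5605, 0.1273, 0.1571]
ee_rot: [1.175, 1.231, -1.176]
contact_force: [0.2, -0.0, -0.5]
gripper_width: 0.0429
```

```bash
python3 - <<'E'
from h import *
s=bot.get_state();print(s["time_s"],s["tool_pos"],s["gripper_width"],s["contact_force"])
S=bot.camera("side");T=bot.camera("top")
cv2.imwrite("pics/g6s.png",cv2.resize(S["frame"][60:210,230:400],None,fx=4,fy=4))
cv2.imwrite("pics/g6t.png",cv2.resize(T["frame"][120:270,130:320],None,fx=4,fy=4))
E
```

```text
11.325 [0.5605038  0.12727337 0.1571207 ] 0.042861611529709034 [ 0.20741047 -0.02160626 -0.48599706]
```

View pics/g6s.png

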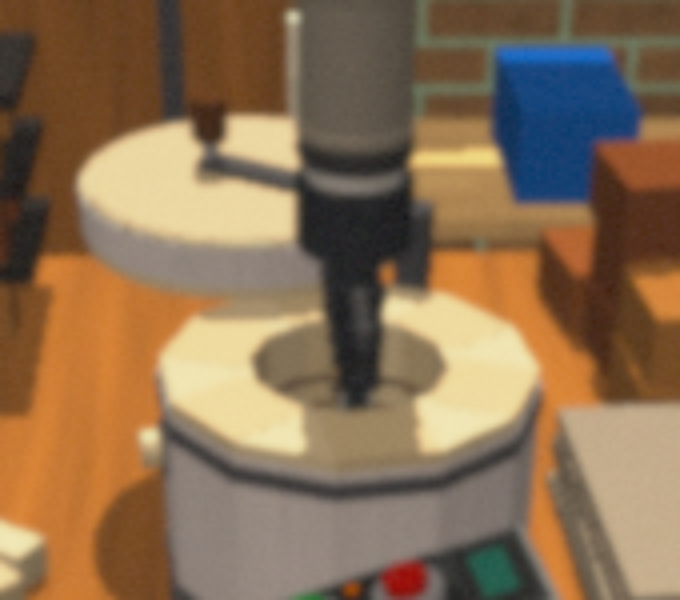

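View pics/g6t.png

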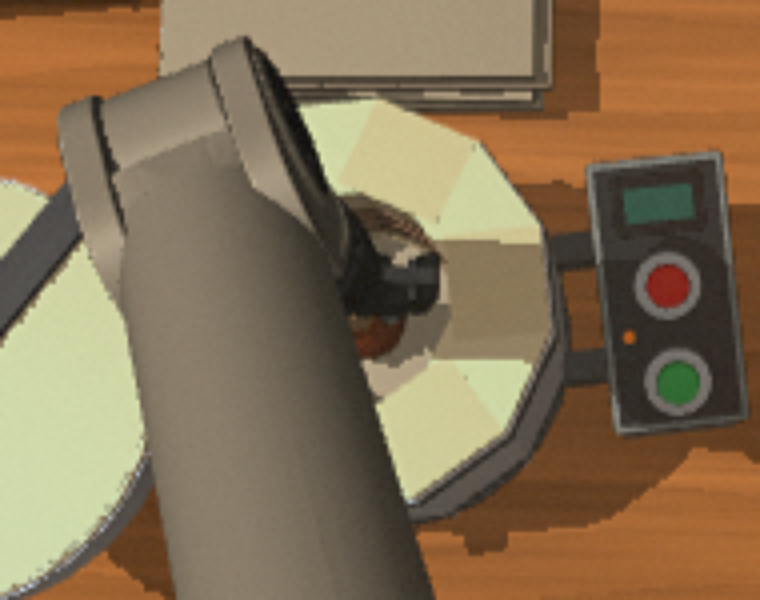

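Emit:
carry_out([
  [[0,0,0.15,0,0],[0,0,0.4,0,0],[0,0,0.8,0,0],[0,0,1.3,0,0],[0,0,2.0,0,0],[0,0,2.8,0,0],[0,0,3.5,0,0],[0,0,4.0,0,0]],
])

```text
time_s: 12.42
tool_pos: [0.561, 0.1276, 0.3606]
ee_rot: [1.177, 1.228, -1.172]
contact_force: [-0.6, -0.3, -0.1]
gripper_width: 0.0428
```

Emit:
carry_out([
  [[-0.4,0.8,0.1,0.15,0],[-0.8,1.6,0.1,0.3,0.2],[-1.2,2.5,0.1,0.45,0.3],[-1.5,3.3,0.1,0.6,0.3],[-1.7,4.0,0.1,0.75,0.3],[-1.85,4.4,0,0.9,0.3],[-1.85,4.6,0,0.93,0.3],[-1.85,4.6,0,0.93,0.3]],
])

```text
time_s: 13.42
tool_pos: [0.4685, 0.3573, 0.3579]
ee_rot: [0.467, 1.519, -0.467]
contact_force: [-0.5, -0.5, 0.3]
gripper_width: 0.0555
```

```bash
python3 - <<'E'
from h import *
from scipy.spatial.transform import Rotation as Ro
s=bot.get_state();print(s["time_s"],s["tool_pos"],s["gripper_width"],s["contact_force"],s["joints"]);z=Ro.from_rotvec(s["ee_rot"]).as_matrix()[:,2];print("jaw",np.arctan2(z[1],z[0]))
S=bot.camera("side");T=bot.camera("top")
cv2.imwrite("pics/g7s.png",cv2.resize(S["frame"][60:210,230:400],None,fx=4,fy=4))
cv2.imwrite("pics/g7t.png",T["frame"][100:300,0:330])
E
```

```text
13.425 [0.46851596 0.35726577 0.35788677] 0.05551903178824271 [-0.48031645 -0.48133501  0.32413018] [-0.19527808  0.2723441  -0.67165735  1.48185993  0.17001041  1.44571534
 -1.46646043]
jaw -0.5964231554084061
```

View pics/g7s.png

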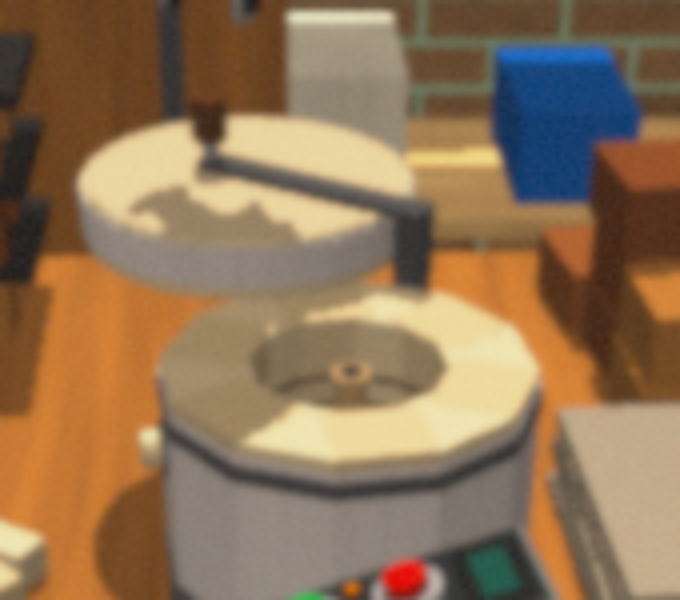

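View pics/g7t.png

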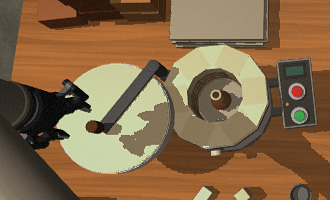

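```bash
python3 - <<'E'
from h import *
S=bot.camera("side");T=bot.camera("top")
print("tcp px",proj(T,[.4685,.3573,.358]),proj(S,[.4685,.3573,.358]))
print("lip exp top",proj(T,[.561,.127,.193]),"side",proj(S,[.561,.127,.193]))
cv2.imwrite("pics/g8t.png",cv2.resize(T["frame"][160:250,60:260],None,fx=4,fy=4))
cv2.imwrite("pics/g8s.png",cv2.resize(S["frame"][40:140,230:360],None,fx=5,fy=5))
H=cv2.cvtColor(T["frame"],cv2.COLOR_BGR2HSV)
E
```

```text
tcp px [ 76.55870392 222.65486282] [281.68706759  64.66277763]
lip exp top [215.12193687 195.0469334 ] side [317.78104505 152.7650969 ]
```

View pics/g8t.png

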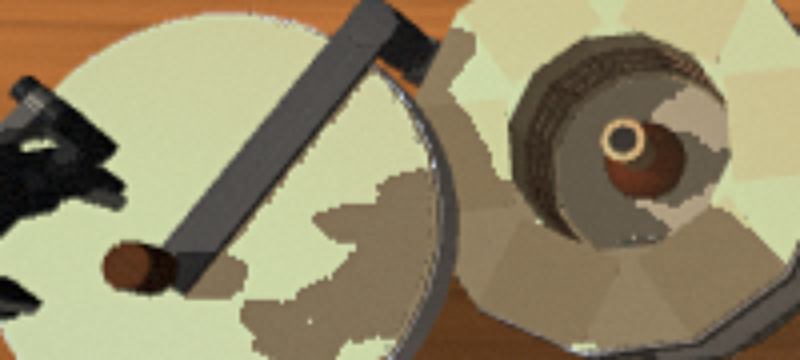

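View pics/g8s.png

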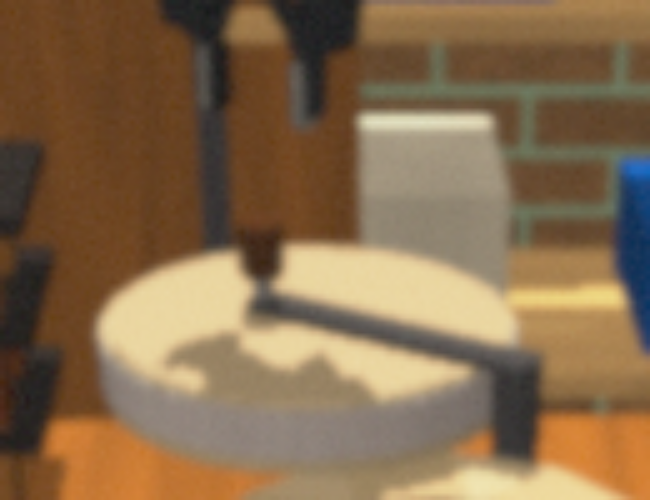

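Emit:
carry_out([
  [[0,0,-0.3,0,0.3],[0,0,-0.7,0,0.3],[0,0,-1.1,0,0.3],[0,0,-1.4,0,0.3],[0,0,-1.6,0,0.3],[0,0,-1.65,0,0.3],[0,0,-1.65,0,0.3]],
])

```text
time_s: 14.5
tool_pos: [0.4683, 0.3574, 0.2752]
ee_rot: [0.466, 1.52, -0.466]
contact_force: [-0.1, -0.4, 0.2]
gripper_width: 0.0552
```

Emit:
carry_out([
  [[0,0,0,0,0],[0,0,0,0,-0.3],[0,0,0,0,-1],[0,0,0,0,-1],[0,0,0,0,-1]],
], squeeze=30)

```text
time_s: 15.12
tool_pos: [0.4666, 0.3589, 0.2758]
ee_rot: [0.466, 1.522, -0.464]
contact_force: [-5.4, 2.9, 4.9]
gripper_width: 0.0258
```

```bash
python3 - <<'E'
from h import *
s=bot.get_state();print(s["time_s"],s["tool_pos"],s["gripper_width"],s["contact_force"],s["ft_torque"])
S=bot.camera("side");T=bot.camera("top")
cv2.imwrite("pics/g9t.png",cv2.resize(T["frame"][150:290,30:200],None,fx=4,fy=4))
cv2.imwrite("pics/g9s.png",cv2.resize(S["frame"][40:140,230:360],None,fx=5,fy=5))
p=np.array([.6146,.2602]);
th0=2.557
for d in np.linspace(0,1.85,20):
    k=p+.176*np.array([np.cos(th0+d),np.sin(th0+d)]); k0=p+.176*np.array([np.cos(th0),np.sin(th0)])
    print(round(d,3),np.round((k-k0)/.05,2))
E
```

```text
15.125 [0.46662214 0.35893146 0.27577072] 0.025787318296217814 [-5.35299598  2.91002761  4.865991  ] [ 0.46805591  1.21702362 -0.01425196]
0.0 [0. 0.]
0.097 [-0.17 -0.29]
0.195 [-0.32 -0.6 ]
0.292 [-0.44 -0.93]
0.389 [-0.52 -1.26]
0.487 [-0.57 -1.6 ]
0.584 [-0.58 -1.94]
0.682 [-0.57 -2.28]
0.779 [-0.52 -2.62]
0.876 [-0.44 -2.95]
0.974 [-0.32 -3.28]
1.071 [-0.18 -3.59]
1.168 [-0.   -3.88]
1.266 [ 0.2  -4.16]
1.363 [ 0.43 -4.41]
1.461 [ 0.68 -4.65]
1.558 [ 0.96 -4.85]
1.655 [ 1.25 -5.03]
1.753 [ 1.56 -5.18]
1.85 [ 1.88 -5.3 ]
```

View pics/g9s.png

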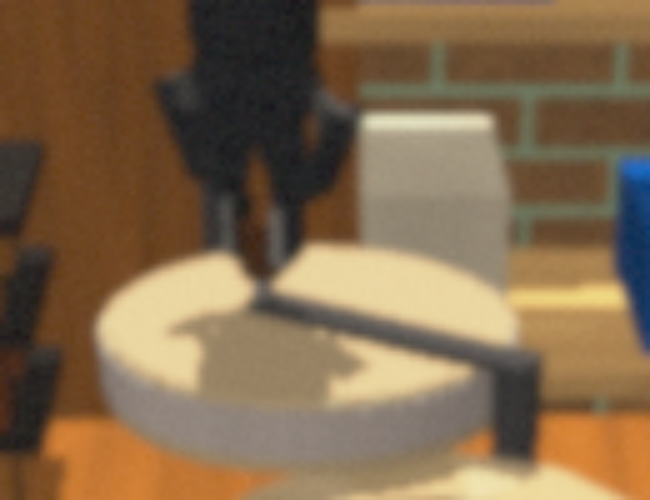

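View pics/g9t.png

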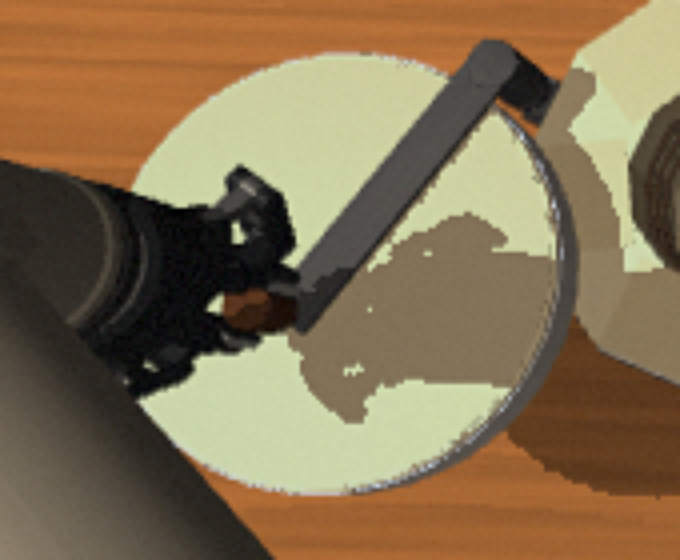

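Emit:
carry_out([
  [[-0.08,-0.12,0,0.05,-1],[-0.2,-0.27,0,0.1,-1],[-0.35,-0.57,0,0.19,-1],[-0.47,-0.9,0,0.29,-1],[-0.55,-1.23,0,0.39,-1],[-0.6,-1.57,0,0.49,-1],[-0.61,-1.91,0,0.58,-1],[-0.61,-1.91,0,0.58,-1]],
])

```text
time_s: 16.23
tool_pos: [0.4362, 0.261, 0.2757]
ee_rot: [0.01, 1.573, -0.012]
contact_force: [-6.5, 0.8, 6.5]
gripper_width: 0.026
```

```bash
python3 - <<'E'
import numpy as np
p=np.array([.6122,.260]);c=np.array([.4378,.2619])
for d in np.arange(0,1.31,.1):
    k=p+.176*np.array([np.cos(3.136+d),np.sin(3.136+d)]);print(round(d,2),np.round((k-c)/.05,2),np.round(k,4))
E
```

```text
0.0 [-0.03 -0.02] [0.4362 0.261 ]
0.1 [-0.02 -0.37] [0.437  0.2434]
0.2 [ 0.03 -0.72] [0.4395 0.226 ]
0.3 [ 0.12 -1.06] [0.4438 0.2089]
0.4 [ 0.24 -1.39] [0.4497 0.1924]
0.5 [ 0.39 -1.71] [0.4573 0.1765]
0.6 [ 0.57 -2.01] [0.4664 0.1614]
0.7 [ 0.78 -2.29] [0.477  0.1474]
0.8 [ 1.02 -2.55] [0.4889 0.1344]
0.9 [ 1.28 -2.78] [0.502  0.1227]
1.0 [ 1.57 -2.99] [0.5163 0.1124]
1.1 [ 1.87 -3.17] [0.5315 0.1036]
1.2 [ 2.19 -3.31] [0.5475 0.0963]
1.3 [ 2.53 -3.42] [0.5642 0.0907]
```

Emit:
carry_out([
  [[-0.03,-0.2,0,0.05,-1],[-0.01,-0.55,0,0.15,-1],[0.07,-0.89,0,0.25,-1],[0.18,-1.23,0,0.35,-1],[0.31,-1.55,0,0.45,-1],[0.48,-1.86,0,0.55,-1],[0.57,-2.01,0,0.6,-1],[0.57,-2.01,0,0.6,-1]],
])

```text
time_s: 17.23
tool_pos: [0.467, 0.1606, 0.2758]
ee_rot: [-0.46, 1.52, 0.458]
contact_force: [-0.8, 2.1, 5.8]
gripper_width: 0.0256
```

Emit:
carry_out([
  [[0.1,-0.14,0,0.05,-1],[0.21,-0.28,0,0.1,-1],[0.45,-0.54,0,0.2,-1],[0.71,-0.77,0,0.3,-1],[1.0,-0.98,0,0.4,-1],[1.3,-1.16,0,0.5,-1],[1.46,-1.23,0,0.55,-1],[1.46,-1.23,0,0.55,-1]],
])

```text
time_s: 18.23
tool_pos: [0.5403, 0.0993, 0.2757]
ee_rot: [-0.885, 1.382, 0.882]
contact_force: [-1.6, 2.3, 5.4]
gripper_width: 0.0262
```

Emit:
carry_out([
  [[0.08,-0.04,0,0.02,-1],[0.16,-0.08,0,0.05,-1],[0.16,-0.08,0,0.05,-1]],
])

```text
time_s: 18.6
tool_pos: [0.5455, 0.0971, 0.2757]
ee_rot: [-0.92, 1.369, 0.924]
contact_force: [-7.5, 3.0, 8.8]
gripper_width: 0.0262
```

Emit:
carry_out([
  [[0.06,-0.02,0,0.02,-1],[0.12,-0.04,0,0.03,-1],[0.12,-0.04,0,0.03,-1]],
])

```text
time_s: 18.98
tool_pos: [0.5462, 0.0968, 0.2754]
ee_rot: [-0.94, 1.368, 0.955]
contact_force: [-20.4, 4.8, 15.1]
gripper_width: 0.026
```

Emit:
carry_out([
  [[-0.06,0.02,0,0,-1],[-0.16,0.05,0,0,-1],[-0.16,0.05,0,0,-0.2],[-0.16,0.05,0,0,0.2],[-0.16,0.05,0,0,0.3],[-0.16,0.05,0,0,0.3],[-0.16,0.05,0,0,0.3]],
])

```text
time_s: 19.85
tool_pos: [0.5452, 0.0961, 0.2747]
ee_rot: [-0.943, 1.357, 0.943]
contact_force: [0.2, -0.7, -0.6]
gripper_width: 0.0553
```

Emit:
carry_out([
  [[0,0,0.2,0,0.3],[0,0,0.5,0,0.3],[0,0,0.9,0,0.3],[0,0,1.4,0,0.3],[0,-0.5,1.6,0,0],[0,-1.2,1.6,0,0],[0,-2.0,1.6,0,-0.5],[0,-2.8,1.6,0,-1]],
])

```text
time_s: 20.85
tool_pos: [0.5454, -0.0448, 0.3564]
ee_rot: [-0.945, 1.355, 0.942]
contact_force: [0.4, 0.3, 0.0]
gripper_width: 0.0068
```

```bash
python3 - <<'E'
from h import *
s=bot.get_state();print(s["time_s"],s["tool_pos"],s["gripper_width"],s["contact_force"],s["joints"])
S=bot.camera("side");T=bot.camera("top")
cv2.imwrite("pics/h1t.png",cv2.resize(T["frame"][120:270,130:330],None,fx=4,fy=4))
cv2.imwrite("pics/h1s.png",cv2.resize(S["frame"][60:260,230:400],None,fx=3,fy=3))
E
```

```text
20.85 [ 0.54541711 -0.04478723  0.35639024] 0.006844779076095591 [0.37709745 0.295636   0.04785528] [ 0.54267058  0.1780948  -0.62721535  1.58197635  0.10592717  1.41363705
  1.12211129]
```

View pics/h1t.png

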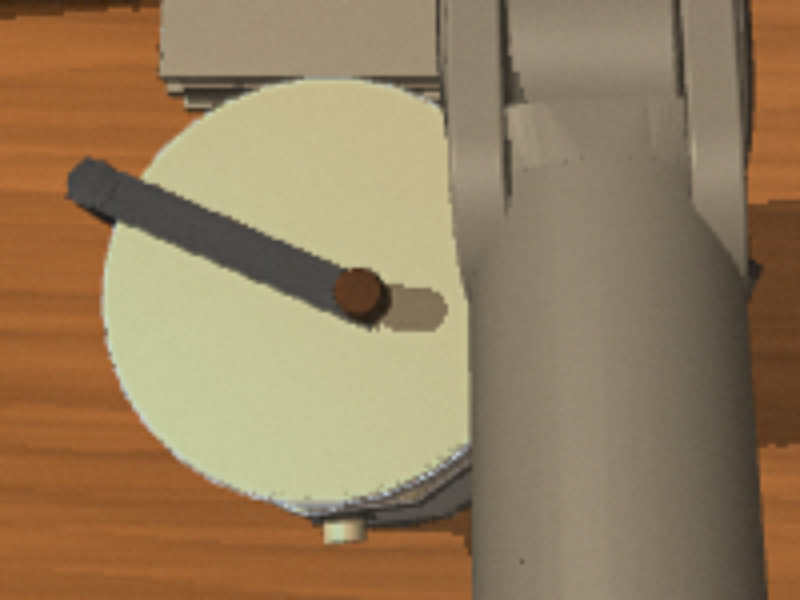

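View pics/h1s.png

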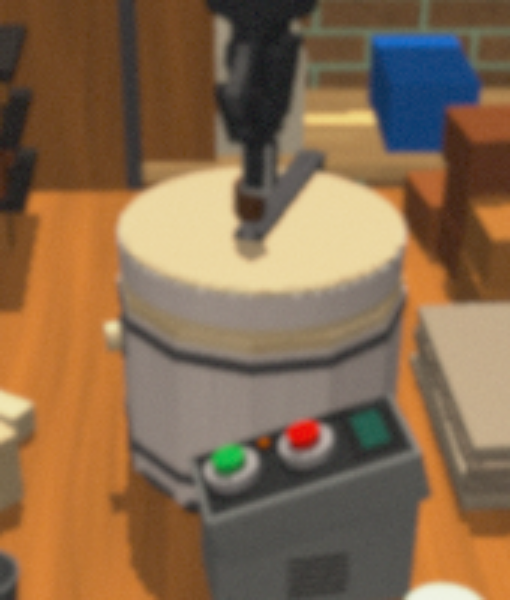

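Emit:
carry_out([
  [[-0.2,-0.3,0,0,-1],[-0.5,-0.6,-0.3,0,-1],[-0.55,-0.65,-0.9,0,-1],[-0.55,-0.65,-1.6,0,-1],[-0.55,-0.65,-2.3,0,-1],[-0.55,-0.65,-3.0,0,-1],[-0.55,-0.65,-3.4,0,-1],[-0.55,-0.65,-3.6,0,-1]],
])

```text
time_s: 21.95
tool_pos: [0.5178, -0.0755, 0.1747]
ee_rot: [-0.943, 1.356, 0.944]
contact_force: [-0.2, 0.5, 0.1]
gripper_width: -0.0002
```

Emit:
carry_out([
  [[0,0,0,0,-1],[0,0,0,0,-1]],
])

```text
time_s: 22.2
tool_pos: [0.5186, -0.0761, 0.1761]
ee_rot: [-0.944, 1.355, 0.942]
contact_force: [-0.4, -0.9, 0.2]
gripper_width: -0.0005
```

```bash
python3 - <<'E'
from h import *
s=bot.get_state();print(s["time_s"],s["tool_pos"],s["gripper_width"],s["contact_force"],s["joints"])
S=bot.camera("side");T=bot.camera("top")
cv2.imwrite("pics/h2t.png",cv2.resize(T["frame"][120:270,130:330],None,fx=4,fy=4))
cv2.imwrite("pics/h2s.png",cv2.resize(S["frame"][160:260,250:400],None,fx=5,fy=5))
print("knob",onz(T,219.1,192.6,.301))
E
```

```text
22.2 [ 0.51858536 -0.07611068  0.17607473] -0.00046347107033402807 [-0.37116936 -0.92200034  0.15766164] [ 0.57080199  0.26512986 -0.59343235  1.88962298  0.17152724  1.03487187
  1.12109246]
knob [0.54679759 0.09615241 0.301     ]
```

View pics/h2s.png

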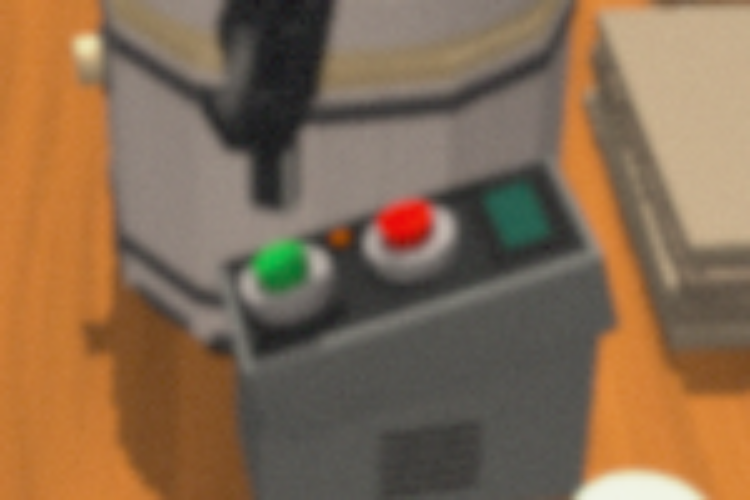

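View pics/h2t.png

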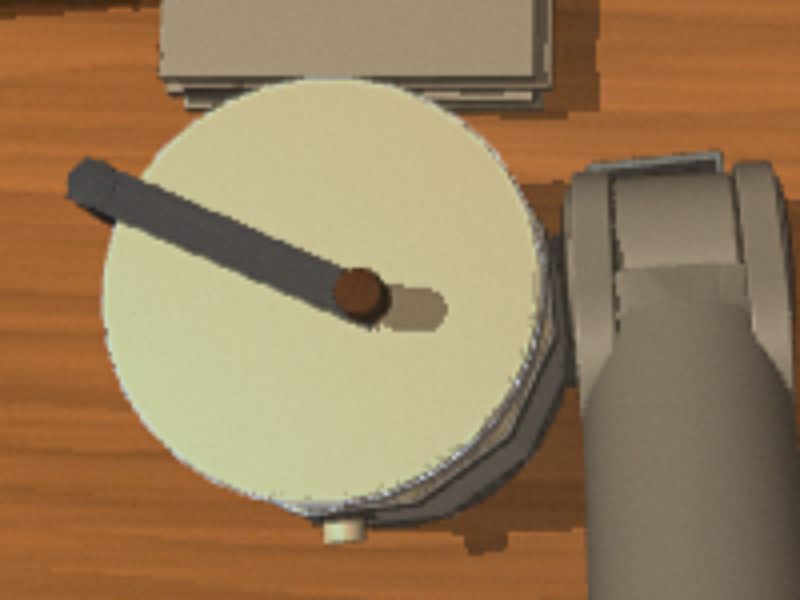

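Emit:
carry_out([
  [[0,-0.04,-0.2,0,-1],[0,-0.04,-0.4,0,-1],[0,-0.04,-0.5,0,-1],[0,-0.04,-0.5,0,-1]],
])

```text
time_s: 22.8
tool_pos: [0.5172, -0.0782, 0.1493]
ee_rot: [-0.943, 1.358, 0.944]
contact_force: [-0.4, -0.1, 0.1]
gripper_width: -0.0003
```

Emit:
carry_out([
  [[0,0,-0.05,0,-1],[0,0,-0.1,0,-1],[0,0,-0.1,0,-1]],
])

```text
time_s: 23.18
tool_pos: [0.5184, -0.0781, 0.1454]
ee_rot: [-0.944, 1.355, 0.943]
contact_force: [-0.2, 0.5, 3.2]
gripper_width: -0.0001
```

Emit:
carry_out([
  [[0,0,-0.04,0,-1],[0,0,-0.08,0,-1],[0,0,-0.08,0,-1]],
])

```text
time_s: 23.55
tool_pos: [0.5192, -0.078, 0.1425]
ee_rot: [-0.945, 1.354, 0.941]
contact_force: [-0.1, 1.1, 11.5]
gripper_width: 0.0001
```

Emit:
carry_out([
  [[0,0,-0.05,0,-1],[0,0,-0.05,0,-1]],
])

```text
time_s: 23.8
tool_pos: [0.5194, -0.078, 0.142]
ee_rot: [-0.945, 1.355, 0.941]
contact_force: [-5.4, 1.0, 23.2]
gripper_width: 0.0002
```

```bash
python3 - <<'E'
from h import *
s=bot.get_state();print(s["time_s"],s["tool_pos"],s["contact_force"])
S=bot.camera("side")
cv2.imwrite("pics/h3s.png",cv2.resize(S["frame"][160:260,250:400],None,fx=5,fy=5))
E
```

```text
23.8 [ 0.51938223 -0.07798055  0.14198887] [-5.43666179  0.95097571 23.15906389]
```

View pics/h3s.png

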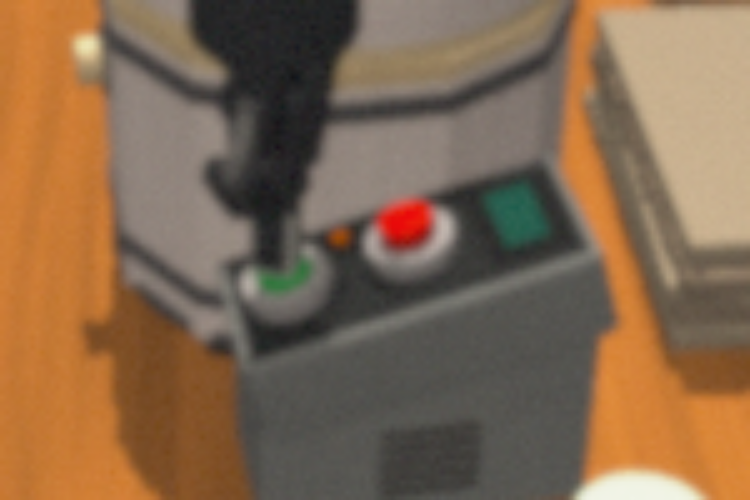

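Emit:
carry_out([
  [[0,0,0.1,0,-1],[0,0,0.3,0,-1],[0,0,0.7,0,-1],[0,0,1.3,0,-1],[0,0,2.1,0,-1],[-0.4,-0.6,2.9,0,-1],[-0.8,-1.2,3.5,0,-1],[-1.0,-1.5,3.8,0,-1]],
])

```text
time_s: 24.85
tool_pos: [0.4664, -0.1554, 0.3295]
ee_rot: [-0.942, 1.358, 0.94]
contact_force: [0.4, 0.5, -0.9]
gripper_width: -0.0
```

Emit:
carry_out([
  [[-0.3,-0.8,0,0,-1],[-0.6,-1.6,0,0,-1],[-0.8,-2.2,0,0,-1],[-0.8,-2.4,0,0,-1],[-0.8,-2.4,0,0,-1]],
])

```text
time_s: 25.48
tool_pos: [0.4278, -0.2727, 0.3278]
ee_rot: [-0.942, 1.356, 0.945]
contact_force: [-0.8, 0.4, -0.2]
gripper_width: 0.0003
```

```bash
python3 - <<'E'
from h import *
s=bot.get_state();print(s["time_s"],s["tool_pos"],s["contact_force"])
S=bot.camera("side");T=bot.camera("top")
cv2.imwrite("pics/h4s.png",S["frame"]);cv2.imwrite("pics/h4t.png",T["frame"])
for c in(S,T):
    H=cv2.cvtColor(c["frame"],cv2.COLOR_BGR2HSV);m=(abs(H[...,0].astype(int)-62)<14)&(H[...,1]>130)&(H[...,2]>70)
    n,l,st,ce=cv2.connectedComponentsWithStats(m.astype(np.uint8));print([(ce[i],st[i,4]) for i in range(1,n) if st[i,4]>25])
E
```

```text
25.475 [ 0.42777896 -0.27272466  0.3278475 ] [-0.82195933  0.42440847 -0.24436519]
[(array([305.70588235, 212.58823529]), np.int32(68))]
[(array([299.25925926, 215.38271605]), np.int32(81))]
```

View pics/h4s.png

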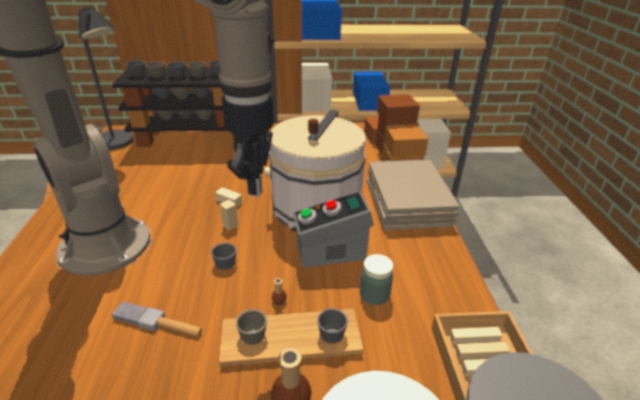

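View pics/h4t.png

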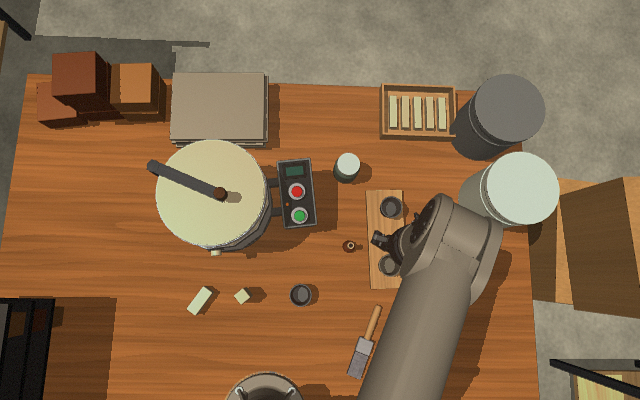

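```bash
python3 -c "
from rig import bot
print(bot.job_done())"
```

```text
the job is handed in; nothing more can be done
None
```

I loaded the vase, shut the lid and pressed the start button in that order, and handed the job in at about 25.5 s. The system gave no verdict.

- **Vase:** I picked the middle-sized vase by the neck and lowered it through the kiln mouth. I set it on the shelf and opened the fingers only to 43 mm inside the mouth. I felt no contact on the way down until the shelf, where the tool pressed with about 9 N before I backed off. Afterwards the lip was within about 1 px of where it should be in both views, so it stood upright and central. The closed lid hides it, so I could not look again.
- **Lid:** I swung it by the knob until it met its stop; the knob stopped moving while the force rose to about 20 N. Later the top view put the knob at (0.547, 0.096), within 1 mm of that stop position.
- **Start button:** It bottomed out at about 23 N, and the last 2.5 mm of commanded push moved the tool only 0.5 mm. After release its image position matched the starting one in both views, so it is up again.
- **Other items:** I kept clear of the red button, both cups and the glaze jar, and they look unmoved in the last pictures. At hand-in the arm was clear of everything.

The only disagreement was in the first measurements. The side view put the knob 16 mm away in y from the top view, so I used the top view. When I gripped it, the knob was about 2 mm from that estimate, and I corrected the lid's path for it.

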